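# Prop the drain well gate open on its long stay

### The job

The steel gate of the scoop drain well is leaning back wide open. Flip the longer of the well's two stays fully upright, then lower the gate gently, without letting it drop, until it rests half open on that stay so the well can air. Leave the short stay lying down.

Things in the scene. Friction and masses are not known exactly. Their poses are not given: they have to be found in the camera images.
- well: Fixed open steel trough, 190 (x) by 290 (y) by 70 mm high, walls 5 mm, turned up to 0.35 rad. Origin: centre of its underside, z up, x to the gate's hinge side (away from robot), y left. In its frame (mm; used below too): gate hinge axis along y at x 93, z 72; stay pivots inside the front (-x) wall at x -80, z 62: long stay y +125, short stay y -125.
- gate (a joint): Angle a of the flat steel gate, 280 wide, 0.5 kg: 0 closed; starts at 1.70 to 1.745, leaning back on its stop past upright. Free edge: round bar 12 thick, 150 long along y, axis at x = 93 - 199 cos a, y = 0, z = 72 + 199 sin a; a 43 deep hand slot lies behind the bar. Short of upright it falls shut if let go. Rests at 0.71 on the upright long stay, 0.43 on the short.
- long_stay (a joint): Angle b of the long stay (bar, 110 from pivot to end pin): 0 lies along the front wall, 1.57 upright, stop 1.66; starts 0 to 0.4. Turns stiffly (0.08 N m), stays where left. Swings about x, its pin going up and to the left. Pin: round rod 12 thick along x from x = -83 to -34, over the well, axis at y = 125 - 110 cos b, z = 62 + 110 sin b. The gate rests on this pin.
- short_stay (a joint): Angle of the short stay, same make as the long one but only 60 mm from pivot to end pin, at the other front corner of the well (right, -y): 0 lies along the front wall with its pin towards the middle, 1.57 upright. Starts 0 to 0.12, stays where left. Not needed: leave it lying.

How it is judged:
By the outcome, as a careful person would: the job done as asked, in the order asked, and still so for the second after the job is handed in, with the robot touching nothing.
It also fails if it takes over 54 s, if anything falls off the work surface, if the arm or the gripper's body presses on something with over 40 N, if the wrist force passes 120 N, or if a joint passes its speed limit or range.

### The arm

A 6-joint arm with a two-finger parallel gripper is mounted at the origin on the work surface. World frame = base frame: x ahead of the robot, y to its left, z up, the work surface at z = 0. Lengths are in m, angles in rad, forces in N, time in s.
With the tool pointing down it reaches from about 0.425 to 0.95 m from the base axis. Payload 14.7 kg.
Tool frame: the origin (TCP) lies midway between the tips of the shut fingers; the grasp point (between the pads) lies 19 mm behind it; z points along the fingers, y is the line along which they close (so a half turn about z gives the same grasp; the last joint's range is limited). The gripper opens to 85 mm and grips with 20 to 120 N. Pads are 22 mm wide; open, the fingers measure 114 mm over their backs; the gripper's body (76 mm by 85 mm) begins 54 mm behind the grasp point. The pads swing forward as they close: fully open they stand 13 mm farther back than shut.
Start: joints at [1.066, 0.48, 1.596, -0, 1.065, -0.047], TCP at [0.287, 0.583, 0.231] pointing down, gripper open.
Joint ranges: [-2.75, 2.75], [-0.82, 2.05], [0.23, 2.67], [-1.56, 4.7], [0.09, 2.69], [-2.92, 2.92]. Speed limits (rad/s): [1.89, 1.89, 2.39, 3.01, 3.01, 3.01].

### API

Orientations are given as a unit quaternion [x, y, z, w].
In Python, from cell import r, eyes, workorder gives the robot as it stands.
- The arm moves only by the tool apply_moves, never from a script. Its argument "deltas" is a list of rows, each a list of 7 numbers: the finger opening in m, from 0 to 0.0854, then the shift along the tool's x, y, z in m, then the turn, a rotation vector about the tool's x, y, z in rad. In form: [[grip, dx, dy, dz, ax, ay, az], ...]. A call has 1 to 8 rows; each row shifts and turns the commanded pose from where the row before left it, along the tool's axes as they then stand; what a row does not reach is not made up. A row lasts 1/12 s, in which the tool goes at most 41.7 mm and 7.16 degrees, less where a joint would pass 70% of its speed; a pose out of reach is approached as far as the arm can. A call is refused whole if a number of a shift passes 0.0417 or a number of a turn 0.125, either way. A call with a gripper value outside its range is refused whole. The fingers move at their own pace and stop on an object; "squeeze" is the grip in N (left out, the last holds). Time passes only in rows, so rows that do not move let the fingers close. It gives the time, the measured TCP pose, the force, the opening and the grip force at its end, in the units of the state.
- r.observe(): the state, without advancing time (a new reading comes with each control period).
- eyes.snapshot(name): name is "scene" or "side" or "wrist"; returns the picture (400x640x3 uint8, red, green, blue); there is no depth.
- eyes.camera_params(name): a dict with "K" (3x3 intrinsics, pixels), "pose" (4x4, takes a point from camera to world coordinates); the wrist camera has in their place "mount" (4x4, takes a point from camera to tool coordinates, whose origin is the TCP and whose axes are the flange's). Camera axes: x right, y down, z forward; pixel columns grow to the right and rows downward; lengths in m; the calibration is good to about 2 mm. The wrist camera is an equidistant fisheye: a pixel r from the principal point sees the ray r / f radians off the axis. A picture is of the moment at which its call begins: read the wrist's pose just before it. camera_params takes no time and is no camera call.
- workorder.finish_job(): hands the job in; it is judged then, once.
The state is a dict: "t": time; "joint_positions": joint angles; "qd": joint speeds; "joint_torque": joint torques, N m; "tcp_pos": TCP position; "ee_rot": TCP orientation; "wrist_force": force on the tool from outside, world axes, zero at the start; "ft_torque": the same for the moment, N m; "finger_gap": opening from 0.0 (shut) to 1.0 (fully open); "grip_force": force on a finger pad.
Only numpy, scipy, OpenCV 4.12 (cv2) and the standard library are available. Lean on these libraries where they do the work, as an engineer would, in place of code of your own. Each camera call takes 0.05 s, during which the arm holds its last target. There are 200 camera calls.

## Working session

There is one attempt and no reset: what is moved stays moved. The work goes in short steps, Python scripts to look and compute and a tool call to move; the robot and the scene stay as the last step left them, time stands still between calls to the robot, and variables do not carry over. Pictures are saved under pics/ and viewed, at most 10 in all, crops included, and the job is handed in when it is done.

Besides the shell and the picture viewer there is one more tool, called after "Request:" as name(argument=value, ...), one argument or row to a line, values as JSON. apply_moves: Moves the arm, as the interface text tells. Its arguments: {"type":"object","properties":{"deltas":{"type":"array"},"squeeze":{"type":"number"}},"required":["deltas"]}

```bash
mkdir -p pics; python3 - <<'E'
from cell import r, eyes
import cv2, numpy as np
s=r.observe(); print(s)
for n in("scene","side"):
    im=eyes.snapshot(n); cv2.imwrite(f"pics/{n}0.png",im[:,:,::-1]); p=eyes.camera_params(n); print(n,np.round(p["K"],1).tolist(),np.round(p["pose"],4).tolist())
print(eyes.camera_params("wrist"))
E
```

```text
{'t': 0.0, 'joint_positions': array([ 1.06639665e+00,  4.80819475e-01,  1.59688870e+00,  2.81867415e-05,
        1.06509838e+00, -4.65736851e-02]), 'qd': array([ 0.00141026,  0.00161849, -0.00032725,  0.00086288, -0.00093145,
       -0.00293484]), 'joint_torque': array([-5.50970947e-05, -9.50636458e+01, -4.30194175e+01,  2.20236092e-05,
        1.21692417e-02,  5.15969714e-05]), 'tcp_pos': array([0.28705333, 0.58271209, 0.23067489]), 'ee_rot': array([ 2.26925623e-01,  9.73911902e-01, -5.80710929e-04, -1.76960156e-04]), 'wrist_force': array([0.09816029, 0.46774272, 0.48064155]), 'ft_torque': array([-0.00162839, -0.00915601, -0.00711724]), 'grip_force': 0.0, 'finger_gap': 0.9977187611834757}
scene [[395.6, 0.0, 321.0], [0.0, 395.6, 193.0], [0.0, 0.0, 1.0]] [[0.3942, 0.7635, -0.5115, 0.9566], [0.919, -0.3282, 0.2184, -0.1344], [-0.0012, -0.5561, -0.8311, 0.7484], [0.0, 0.0, 0.0, 1.0]]
side [[505.7, 0.0, 332.4], [0.0, 505.7, 203.5], [0.0, 0.0, 1.0]] [[0.874, -0.3473, 0.3397, 0.2194], [-0.4859, -0.621, 0.6151, -0.5358], [-0.0027, -0.7027, -0.7115, 0.7331], [0.0, 0.0, 0.0, 1.0]]
{'K': array([[309.70691629,   0.        , 315.84184322],
       [  0.        , 309.70691629, 201.77908203],
       [  0.        ,   0.        ,   1.        ]]), 'mount': array([[-2.98130444e-04, -9.62436045e-01, -2.71508324e-01,
         6.79482336e-02],
       [ 9.99999829e-01, -4.23633237e-04,  4.03632209e-04,
         1.20106842e-04],
       [-5.03490137e-04, -2.71508157e-01,  9.62436007e-01,
        -1.43066208e-01],
       [ 0.00000000e+00,  0.00000000e+00,  0.00000000e+00,
         1.00000000e+00]])}
```

View pics/scene0.png

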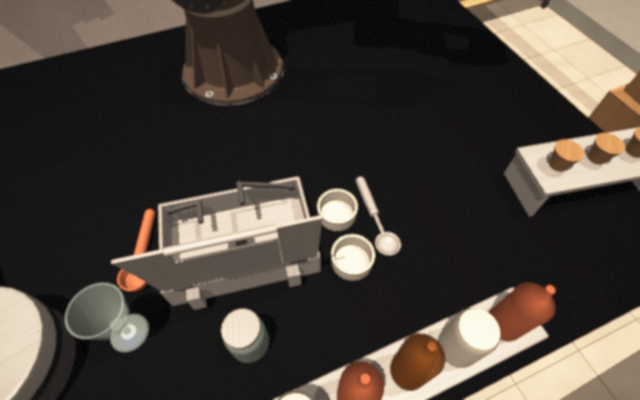

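View pics/side0.png

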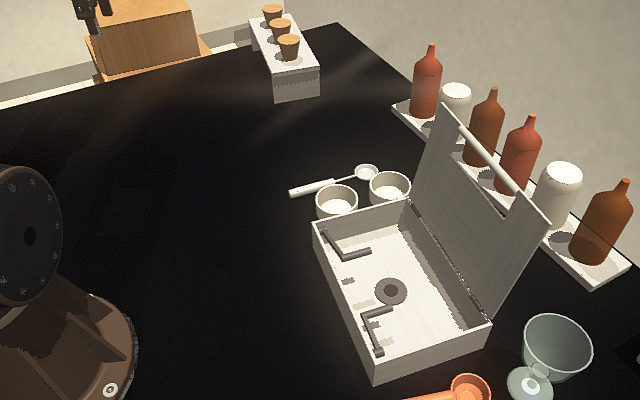

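The scene view shows the well centred near (240,235), with its front rim from (160,192) to (300,180). In the side view the rim corners are near (312,222), (371,362), (491,325) and (407,199). The long stay's pin is near (345-370,252) and the short stay's near (365-392,312). I'll zoom in to refine these.

```bash
python3 - <<'E'
import cv2
a=cv2.imread("pics/side0.png")[185:390,300:505]; cv2.imwrite("pics/sideC.png",cv2.resize(a,(600,600),interpolation=cv2.INTER_CUBIC))
a=cv2.imread("pics/scene0.png")[165:315,115:335]; cv2.imwrite("pics/sceneC.png",cv2.resize(a,(792,540),interpolation=cv2.INTER_CUBIC))
E
```

```text
(no output)
```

View pics/sideC.png

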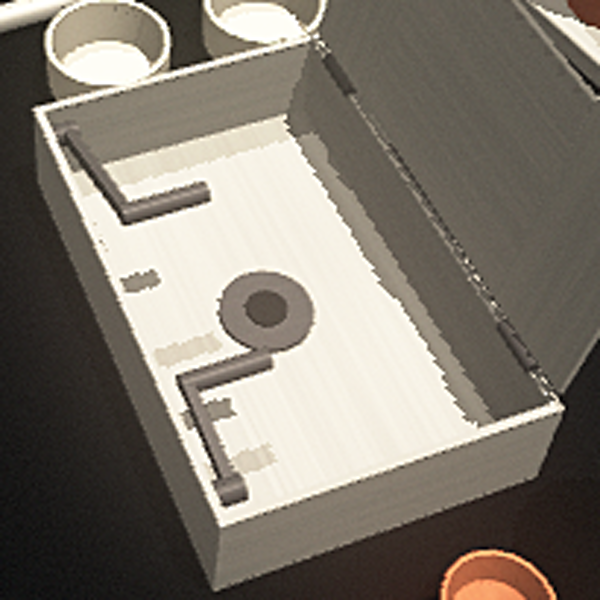

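View pics/sceneC.png

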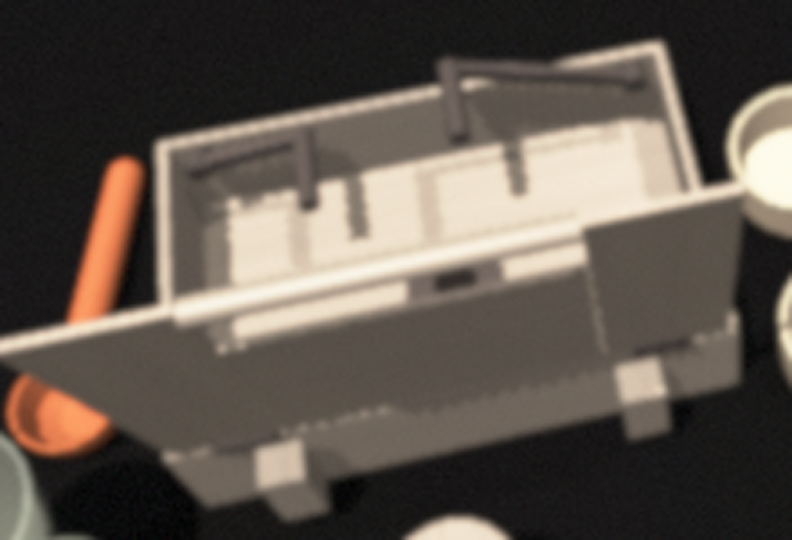

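In the crops, the long stay is at the left rear corner of the side view and is partly raised, with its pin at crop (125,212) to (207,190). The short stay lies at the near corner, with its pin at (185,383) to (265,360). Next I'll fit the well pose from the rim corners in both views.

```bash
cat > h.py <<'E'
import numpy as np
from scipy.spatial.transform import Rotation as R
from cell import r, eyes
def proj(n,P):
    c=eyes.camera_params(n); T=np.linalg.inv(c["pose"]); q=P@T[:3,:3].T+T[:3,3]; q=q@np.array(c["K"]).T; return q[:,:2]/q[:,2:]
def w2(p,P):  # well frame mm -> world
    return R.from_euler('z',p[2]).apply(np.atleast_2d(P)/1000.)+[p[0],p[1],0]
E
python3 - <<'E'
from h import *
from scipy.optimize import least_squares
k=205/600; S=lambda a:np.array(a)*k+[300-.33,185-.33]; C=lambda a:np.array(a)/3.6+[115-.36,165-.36]
side=[([-95,145,70],(35,107)),([-95,-145,70],(214,523)),([95,-145,70],(560,406)),([-95,-145,0],(217,590)),([-95,145,0],(40,183))]
sc=[([-95,145,70],(662,42)),([-95,-145,70],(157,142))]
res=lambda p:np.r_[(proj("side",w2(p,[a for a,_ in side]))-S([b for _,b in side])).ravel(),(proj("scene",w2(p,[a for a,_ in sc]))-C([b for _,b in sc])).ravel()]
f=least_squares(res,[.6,0,0]); print(f.x,f.fun.round(1)); p=f.x
bar=lambda a:[[93-199*np.cos(a),y,72+199*np.sin(a)] for y in(75,-75)]
pin=lambda b:[[x,125-110*np.cos(b),62+110*np.sin(b)] for x in(-83,-34)]
spin=lambda b:[[x,-125+60*np.cos(b),62+60*np.sin(b)] for x in(-83,-34)]
f2=least_squares(lambda b:np.r_[(proj("side",w2(p,pin(b[0])))-S([(125,212),(207,190)])).ravel(),(proj("scene",w2(p,pin(b[0])))-C([(449,65),(460,133)])).ravel()],[.3]); print("b",f2.x,f2.fun.round(1))
f3=least_squares(lambda b:(proj("side",w2(p,spin(b[0])))-S([(187,383),(268,360)])).ravel(),[.1]); print("short",f3.x,f3.fun.round(1))
for a in(1.7,1.745):print(a,proj("scene",w2(p,bar(a))).round(0).tolist(),proj("side",w2(p,bar(a))).round(0).tolist())
np.save("p.npy",p)
for nm,P in(("pin",pin(f2.x[0])),("bar",bar(1.72)),("piv",[[-80,125,62]])):print(nm,w2(p,P).round(3).tolist())
E
```

```text
[ 0.55159645 -0.14087079 -0.16541877] [-0.5 -0.3  1.9  0.7  1.3  0.6 -1.8  0.1 -1.  -1.   0.5  0.1  0.7 -0.1]
b [0.3983714] [-1.1  0.2 -0.5 -0.3  0.5 -0.1  0.7  1.2]
short [0.09511676] [-2.2  0.5 -0.3 -0.9]
1.7 [[275.0, 222.0], [164.0, 245.0]] [[456.0, 128.0], [513.0, 194.0]]
1.745 [[276.0, 228.0], [165.0, 252.0]] [[461.0, 128.0], [518.0, 193.0]]
pin [[0.474, -0.104, 0.105], [0.522, -0.112, 0.105]]
bar [[0.685, -0.087, 0.269], [0.66, -0.235, 0.269]]
piv [[0.493, -0.004, 0.062]]
```

```bash
cat >> h.py <<'E'
p=np.load("p.npy")
def goal(W,yaw,tilt=0):
    """grasp point W (well mm), tool y at well-frame angle yaw, tilt about well y (tool leaning so it points to +x); prints shift/turn"""
    A=R.from_euler('z',p[2]+yaw).as_matrix()
    y=A@[1,0,0]; z=np.array([0,0,-1.]); M=R.from_matrix(np.c_[np.cross(y,z),y,z])
    yw=R.from_euler('z',p[2]).apply([0,1,0]); M=R.from_rotvec(-tilt*yw)*M
    tcp=w2(p,W)[0]+M.apply([0,0,.019]); return tcp,M
def report(W,yaw,tilt=0):
    s=r.observe(); tcp,M=goal(W,yaw,tilt); c=R.from_quat(s["ee_rot"])
    print("tcp",s["tcp_pos"].round(4),"goal",tcp.round(4),"turn",(c.inv()*M).as_rotvec().round(3),"shift in goal axes",M.inv().apply(tcp-s["tcp_pos"]).round(4),"in cur axes",c.inv().apply(tcp-s["tcp_pos"]).round(4))
    print("q",s["joint_positions"].round(2),"F",s["wrist_force"].round(1),"gap",round(s["finger_gap"],3),"t",round(s["t"],2))
E
python3 - <<'E'
from h import *
report([-48,23.7,105+60],np.pi/2)
E
```

```text
tcp [0.2871 0.5828 0.2308] goal [ 0.5082 -0.1096  0.146 ] turn [-0.001 -0.    -0.292] shift in goal axes [-0.332  -0.6465  0.0848] in cur axes [-0.5043 -0.5233  0.0853]
q [ 1.07  0.48  1.6  -0.    1.07 -0.05] F [-0.4 -0.6 -0.3] gap 1.0 t 0.1
```

Request:
apply_moves(
  deltas=[
    [0.085,0,0,0,0,0,-0.1],
    [0.085,0,0,0,0,0,-0.1],
    [0.085,0,0,0,0,0,-0.092],
    [0.085,-0.0166,-0.0323,0,0,0,0],
    [0.085,-0.0166,-0.0323,0,0,0,0],
    [0.085,-0.0166,-0.0323,0,0,0,0],
    [0.085,-0.0166,-0.0323,0,0,0,0],
    [0.085,-0.0166,-0.0323,0,0,0,0],
  ],
)

```text
t: 0.77
tcp_pos: [0.3424, 0.4084, 0.231]
ee_rot: [0.083, 0.997, -0.0, -0.0]
wrist_force: [0.0, 0.8, 0.1]
finger_gap: 0.992
grip_force: 0.0
```

Request:
apply_moves(
  deltas=[
    [0.085,-0.0166,-0.0323,0,0,0,0],
    [0.085,-0.0166,-0.0323,0,0,0,0],
    [0.085,-0.0166,-0.0323,0,0,0,0],
    [0.085,-0.0166,-0.0323,0,0,0,0],
    [0.085,-0.0166,-0.0323,0,0,0,0],
    [0.085,-0.0166,-0.0323,0,0,0,0],
    [0.085,-0.0166,-0.0323,0,0,0,0],
    [0.085,-0.0166,-0.0323,0,0,0,0],
  ],
)

```text
t: 1.43
tcp_pos: [0.4308, 0.1316, 0.2313]
ee_rot: [0.083, 0.997, -0.0, -0.0]
wrist_force: [1.5, 1.6, 1.0]
finger_gap: 0.996
grip_force: 0.0
```

Request:
apply_moves(
  deltas=[
    [0.085,-0.0166,-0.0323,0,0,0,0],
    [0.085,-0.0166,-0.0323,0,0,0,0],
    [0.085,-0.0166,-0.0323,0,0,0,0],
    [0.085,-0.0166,-0.0323,0,0,0,0],
    [0.085,-0.0166,-0.0323,0,0,0,0],
    [0.085,-0.0166,-0.0323,0,0,0,0],
    [0.085,-0.0166,-0.0323,0,0,0,0],
    [0.085,0,0,0,0,0,0],
  ],
)

```text
t: 2.1
tcp_pos: [0.51, -0.1141, 0.2313]
ee_rot: [0.084, 0.996, -0.001, 0.001]
wrist_force: [-1.2, 0.1, 0.4]
finger_gap: 0.993
grip_force: 0.0
```

```bash
python3 - <<'E'
from h import *
import cv2
report([-48,23.7,105+60],np.pi/2)
cv2.imwrite("pics/wr1.png",eyes.snapshot("wrist")[:,:,::-1])
E
```

```text
tcp [ 0.51   -0.1141  0.2313] goal [ 0.5082 -0.1096  0.146 ] turn [-0.001  0.002 -0.003] shift in goal axes [0.0025 0.0042 0.0853] in cur axes [0.0027 0.0043 0.0852]
q [-0.28  0.3   1.89 -0.    0.95 -1.68] F [-1.2  0.1  0.4] gap 0.993 t 2.1
```

View pics/wr1.png

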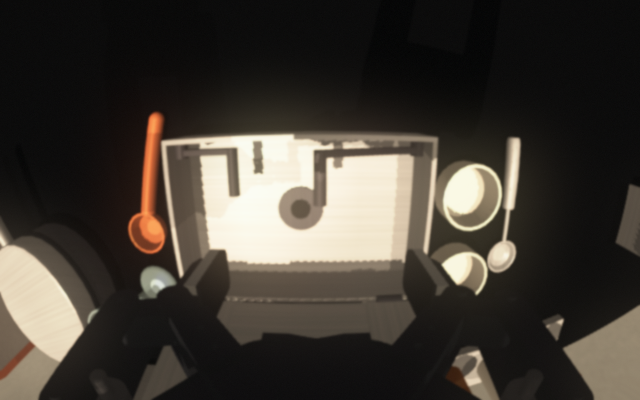

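The wrist view shows the long stay's pin from (320,153) to (320,205), and the short stay's pin at (234,152) to (234,195). I'll check both against the prediction.

```bash
cat >> h.py <<'E'
def wproj(P):
    s=r.observe(); c=eyes.camera_params("wrist"); T=R.from_quat(s["ee_rot"])
    q=T.inv().apply(P-s["tcp_pos"]); m=c["mount"]; q=(q-m[:3,3])@m[:3,:3]
    th=np.arctan2(np.hypot(q[:,0],q[:,1]),q[:,2]); d=q[:,:2]/np.linalg.norm(q[:,:2],axis=1)[:,None]
    return c["K"][0,0]*th[:,None]*d+[c["K"][0,2],c["K"][1,2]]
pin=lambda b:[[x,125-110*np.cos(b),62+110*np.sin(b)] for x in(-83,-34)]
spin=lambda b:[[x,-125+60*np.cos(b),62+60*np.sin(b)] for x in(-83,-34)]
E
python3 - <<'E'
from h import *
print(wproj(w2(p,pin(.4))).round(),wproj(w2(p,pin(.35))).round(),wproj(w2(p,spin(.1))).round())
print(wproj(w2(p,[[-95,145,70],[-95,-145,70]])).round())
E
```

```text
[[318. 153.]
 [318. 207.]] [[316. 152.]
 [316. 205.]] [[230. 151.]
 [233. 197.]]
[[436. 140.]
 [160. 143.]]
```

Request:
apply_moves(
  deltas=[
    [0.085,0.0025,0.0042,0.02,0,0,0],
    [0.085,0,0,0.025,0,0,0],
    [0.085,0,0,0.025,0,0,0],
    [0.085,0,0,0.025,0,0,0],
    [0.085,0,0,0.02,0,0,0],
    [0.085,0,0,0.015,0,0,0],
    [0.085,0,0,0.015,0,0,0],
    [0.085,0,0,0,0,0,0],
  ],
)

```text
t: 2.82
tcp_pos: [0.5044, -0.1031, 0.0839]
ee_rot: [0.083, 0.997, 0.0, -0.002]
wrist_force: [-0.8, 0.3, -0.3]
finger_gap: 0.99
grip_force: 0.0
```

Request:
apply_moves(
  deltas=[
    [0.0,0,0,0,0,0,0],
    [0.0,0,0,0,0,0,0],
    [0.0,0,0,0,0,0,0],
    [0.0,0,0,0,0,0,0],
    [0.0,0,0,0,0,0,0],
    [0.0,0,0,0,0,0,0],
    [0.0,0,0,0,0,0,0],
    [0.0,0,0,0,0,0,0],
  ],
  squeeze=25,
)

```text
t: 3.48
tcp_pos: [0.5068, -0.1078, 0.0877]
ee_rot: [0.082, 0.997, -0.002, 0.001]
wrist_force: [-14.1, -46.8, 17.5]
finger_gap: 0.174
grip_force: 24.1
```

```bash
python3 - <<'E'
from h import *
report([-48,23.7,105],np.pi/2)
b=np.linspace(.4,1.61,25); Y=-110*np.cos(b); Z=110*np.sin(b)
print(np.c_[np.diff(Y),-np.diff(Z)].round(1).tolist())
E
```

```text
tcp [ 0.5068 -0.1078  0.0877] goal [ 0.5082 -0.1096  0.086 ] turn [-0.004  0.003  0.001] shift in goal axes [-0.0016 -0.0015  0.0017] in cur axes [-0.0016 -0.0015  0.0017]
q [-0.27  0.5   2.03 -0.01  0.61 -1.67] F [-14.1 -46.8  17.5] gap 0.174 t 3.48
[[2.3, -5.1], [2.5, -4.9], [2.8, -4.8], [3.0, -4.6], [3.3, -4.5], [3.5, -4.3], [3.7, -4.1], [3.9, -3.9], [4.1, -3.7], [4.3, -3.5], [4.4, -3.3], [4.6, -3.1], [4.8, -2.9], [4.9, -2.6], [5.0, -2.4], [5.1, -2.1], [5.2, -1.8], [5.3, -1.6], [5.4, -1.3], [5.4, -1.0], [5.5, -0.8], [5.5, -0.5], [5.5, -0.2], [5.5, 0.1]]
```

Request:
apply_moves(
  deltas=[
    [0.0,0,-0.0055,-0.002,0,0,0],
    [0.0,0,0.0023,-0.0051,0,0,0],
    [0.0,0,0.0025,-0.0049,0,0,0],
    [0.0,0,0.0028,-0.0048,0,0,0],
    [0.0,0,0.003,-0.0046,0,0,0],
    [0.0,0,0.0033,-0.0045,0,0,0],
    [0.0,0,0.0035,-0.0043,0,0,0],
    [0.0,0,0,0,0,0,0],
  ],
)

```text
t: 4.15
tcp_pos: [0.5089, -0.0931, 0.1181]
ee_rot: [0.082, 0.997, -0.001, 0.001]
wrist_force: [-4.3, -14.0, 10.6]
finger_gap: 0.129
grip_force: 28.0
```

```bash
cat >> h.py <<'E'
def stay():
    s=r.observe(); M=R.from_quat(s["ee_rot"]); g=s["tcp_pos"]-M.apply([0,0,.019]); w=R.from_euler('z',-p[2]).apply(g-[p[0],p[1],0])*1000
    F=R.from_euler('z',-p[2]).apply(s["wrist_force"])
    print("grasp pt well",w.round(1),"b",np.arctan2(w[2]-62,125-w[1]).round(3),"rad",np.hypot(w[2]-62,125-w[1]).round(1),"a",np.arctan2(w[2]-72,93-w[0]).round(3),"rad",np.hypot(w[2]-72,93-w[0]).round(1),"Fwell",F.round(1),"gap",s["finger_gap"].round(3),s["grip_force"],"t",s["t"],"q",s["joint_positions"].round(2))
E
python3 -c "
from h import *
stay()"
```

```text
Traceback (most recent call last):
  File "h.py", line 29, in stay
    print("grasp pt well",w.round(1),"b",np.arctan2(w[2]-62,125-w[1]).round(3),"rad",np.hypot(w[2]-62,125-w[1]).round(1),"a",np.arctan2(w[2]-72,93-w[0]).round(3),"rad",np.hypot(w[2]-72,93-w[0]).round(1),"Fwell",F.round(1),"gap",s["finger_gap"].round(3),s["grip_force"],"t",s["t"],"q",s["joint_positions"].round(2))
                                                                                                                                                                                                                                    ^^^^^^^^^^^^^^^^^^^^^
AttributeError: 'float' object has no attribute 'round'
```

Request:
apply_moves(
  deltas=[
    [0.0,0,0.0025,-0.0049,0,0,0],
    [0.0,0,0.0039,-0.0039,0,0,0],
    [0.0,0,0.0041,-0.0037,0,0,0],
    [0.0,0,0.0043,-0.0035,0,0,0],
    [0.0,0,0.0044,-0.0033,0,0,0],
    [0.0,0,0.0046,-0.0031,0,0,0],
    [0.0,0,0.0048,-0.0029,0,0,0],
    [0.0,0,0,0,0,0,0],
  ],
)

```text
t: 4.82
tcp_pos: [0.5136, -0.0639, 0.1432]
ee_rot: [0.082, 0.997, -0.0, 0.001]
wrist_force: [-2.4, -6.0, 10.6]
finger_gap: 0.125
grip_force: 27.7
```

```bash
sed -i 's/s\["finger_gap"\].round(3)/round(s["finger_gap"],3)/' h.py; python3 -c "
from h import *
stay()"
```

```text
grasp pt well [-50.2  69.6 162.2] b 1.066 rad 114.5 a 0.562 rad 169.2 Fwell [-1.4 -6.3 10.6] gap 0.125 27.663216590881348 t 4.8167 q [-0.18  0.41  1.99 -0.    0.74 -1.59]
```

Request:
apply_moves(
  deltas=[
    [0.0,0,0.0049,-0.003,0,0,0],
    [0.0,0,0.005,-0.0026,0,0,0],
    [0.0,0,0.0051,-0.0022,0,0,0],
    [0.0,0,0.0052,-0.0018,0,0,0],
    [0.0,0,0.0053,-0.0016,0,0,0],
    [0.0,0,0.0054,-0.0013,0,0,0],
    [0.0,0,0.0054,-0.001,0,0,0],
    [0.0,0,0,0,0,0,0],
  ],
)

```text
t: 5.48
tcp_pos: [0.5194, -0.0276, 0.1557]
ee_rot: [0.083, 0.997, 0.0, 0.0]
wrist_force: [0.2, -0.7, 7.1]
finger_gap: 0.127
grip_force: 27.5
```

```bash
python3 -c "
from h import *
stay()"
```

```text
grasp pt well [-50.4 106.5 174.7] b 1.408 rad 114.2 a 0.621 rad 176.4 Fwell [ 0.3 -0.6  7.1] gap 0.127 27.451327443122864 t 5.4833 q [-0.11  0.4   1.97  0.    0.77 -1.52]
```

Request:
apply_moves(
  deltas=[
    [0.0,0,0.0055,-0.0008,0,0,0],
    [0.0,0,0.0055,-0.0004,0,0,0],
    [0.0,0,0.0055,0,0,0,0],
    [0.0,0,0.0045,0,0,0,0],
    [0.0,0,0,0,0,0,0],
    [0.0,0,0,0,0,0,0],
  ],
)

```text
t: 5.98
tcp_pos: [0.5226, -0.0075, 0.1564]
ee_rot: [0.083, 0.997, 0.0, 0.0]
wrist_force: [2.4, -0.5, 2.3]
finger_gap: 0.125
grip_force: 27.5
```

```bash
python3 -c "
from h import *
stay()
import cv2
a=eyes.snapshot('side')[100:300,280:540,::-1]; cv2.imwrite('pics/s2.png',cv2.resize(a,None,fx=3,fy=3,interpolation=2))
print((proj('side',w2(p,pin(1.57)))-[280,100])*3,(proj('side',w2(p,pin(1.63)))-[280,100])*3)
"
```

```text
grasp pt well [-50.6 126.8 175.4] b 1.586 rad 113.5 a 0.624 rad 177.0 Fwell [ 2.4 -0.1  2.3] gap 0.125 27.509646713733673 t 5.9833 q [-0.07  0.4   1.96  0.    0.78 -1.48]
[[119.77147378 254.81097599]
 [204.67733489 234.04927272]] [[115.89920311 247.2220039 ]
 [200.3995022  226.67667835]]
```

View pics/s2.png

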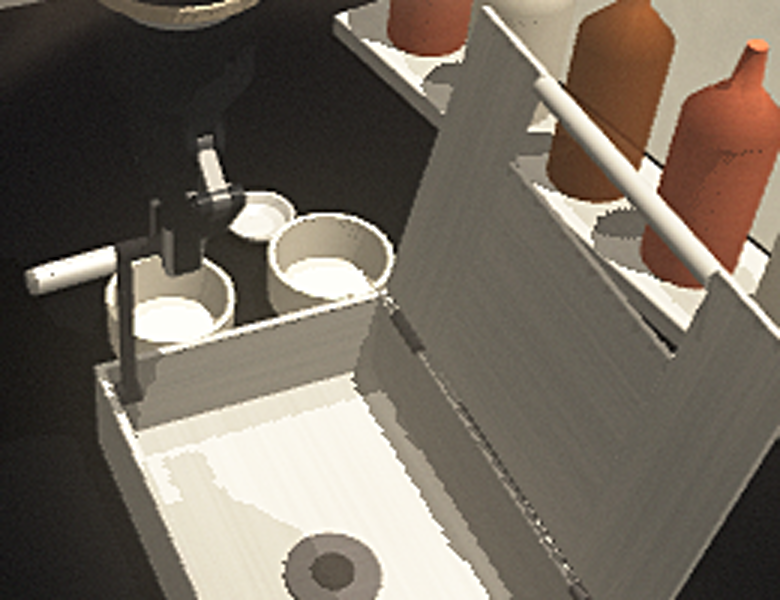

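The side view shows the stay standing upright, with its pin's front end at crop (127,243) against a prediction of (120,255) at 1.57. It is within a few mm of upright. I'll nudge it 3 mm further, release, and rise.

Request:
apply_moves(
  deltas=[
    [0.0,0,0.003,0,0,0,0],
    [0.0,0,0,0,0,0,0],
    [0.05,0,0,0,0,0,0],
    [0.05,0,0,0,0,0,0],
    [0.05,0,0,0,0,0,0],
    [0.05,0,0,-0.03,0,0,0],
    [0.05,0,0,-0.035,0,0,0],
    [0.05,0,0,-0.035,0,0,0],
  ],
)

```text
t: 6.7
tcp_pos: [0.522, -0.0048, 0.2571]
ee_rot: [0.083, 0.997, 0.0, -0.001]
wrist_force: [1.2, -0.2, 0.3]
finger_gap: 0.582
grip_force: 0.0
```

Request:
apply_moves(
  deltas=[
    [0.085,0,0,-0.03,0,0,0.115],
    [0.085,0,0,-0.03,0,0,0.115],
    [0.085,0,0,-0.03,0,0,0.115],
    [0.085,0,0,0,0,0,0.12],
    [0.085,0,0,0,0,0,0.12],
    [0.085,0,0,0,0,0,0.12],
    [0.085,0,0,0,0,0,0.12],
    [0.085,0,0,0,0,0,0.12],
  ],
)

```text
t: 7.37
tcp_pos: [0.5226, -0.0049, 0.3464]
ee_rot: [0.53, 0.848, -0.0, -0.0]
wrist_force: [0.2, -0.6, 0.1]
finger_gap: 0.997
grip_force: 0.0
```

Request:
apply_moves(
  deltas=[
    [0.085,0,0,0,0,0,0.12],
    [0.085,0,0,0,0,0,0.12],
    [0.085,0,0,0,0,0,0.12],
    [0.085,0,0,0,0,0,0.12],
    [0.085,0,0,0,0,0,0.12],
    [0.085,0,0,0,0,0,0.025],
    [0.085,0,0,0,0,0,0],
    [0.085,0,0,0,0,0,0],
  ],
)

```text
t: 8.03
tcp_pos: [0.5227, -0.0049, 0.3464]
ee_rot: [0.762, 0.647, -0.0, -0.0]
wrist_force: [-0.6, -0.6, -0.3]
finger_gap: 0.997
grip_force: 0.0
```

```bash
python3 - <<'E'
from h import *
import cv2
report([122.6,0,269+70],0)
side=eyes.snapshot('side'); cv2.imwrite('pics/side3.png',side[:,:,::-1])
sc=eyes.snapshot('scene'); cv2.imwrite('pics/scene3.png',sc[:,:,::-1])
a=cv2.resize(side[90:300,290:550],None,fx=2,fy=2,interpolation=2);b=cv2.resize(sc[160:300,110:330],(520,331),interpolation=2)
cv2.imwrite('pics/c3.png',np.vstack([a,b])[:,:,::-1][:600,:] if 0 else cv2.resize(np.vstack([a,b]),None,fx=.79,fy=.79)[:,:,::-1])
E
```

```text
tcp [ 0.5227 -0.0049  0.3464] goal [ 0.6725 -0.1611  0.32  ] turn [-0.    -0.     0.002] shift in goal axes [-0.1294  0.1734  0.0264] in cur axes [-0.1297  0.1732  0.0263]
q [-0.07  0.2   1.73  0.    1.22  0.1 ] F [-0.6 -0.6 -0.3] gap 0.997 t 8.03
```

View pics/c3.png

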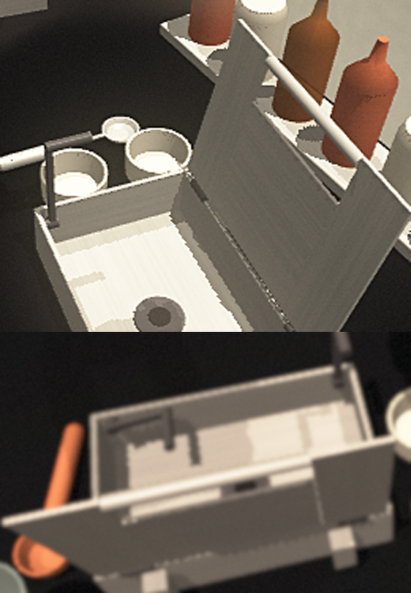

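The side and scene views show the long stay upright. The gate bar's ends are at side (461,129) and (518,191), and scene (165,250) and (278,228), so a is about 1.74. The short stay is lying down. Next I'll move above the bar.

Request:
apply_moves(
  deltas=[
    [0.085,-0.0216,0.0295,0,0,0,0],
    [0.085,-0.0216,0.0295,0,0,0,0],
    [0.085,-0.0216,0.0295,0,0,0,0],
    [0.085,-0.0216,0.0295,0,0,0,0],
    [0.085,-0.0216,0.0295,0,0,0,0],
    [0.085,-0.0216,0.0295,0,0,0,0],
    [0.085,0,0,0,0,0,0],
    [0.085,0,0,0,0,0,0],
  ],
)

```text
t: 8.8
tcp_pos: [0.6768, -0.1632, 0.3451]
ee_rot: [0.763, 0.646, -0.0, -0.001]
wrist_force: [-0.6, 0.5, -0.3]
finger_gap: 0.994
grip_force: 0.0
```

```bash
python3 - <<'E'
from h import *
import cv2
report([126.5,0,268],0)
cv2.imwrite("pics/wr4.png",eyes.snapshot("wrist")[:,:,::-1])
print(wproj(w2(p,[[126.5,75,268],[126.5,-75,268]])).round())
E
```

```text
tcp [ 0.6768 -0.1632  0.3451] goal [ 0.6764 -0.1617  0.249 ] turn [-0.001 -0.    -0.   ] shift in goal axes [ 0.0014 -0.0007  0.0961] in cur axes [ 0.0014 -0.0005  0.0961]
q [-0.28  0.47  1.33  0.    1.34 -0.11] F [-0.6  0.5 -0.3] gap 0.994 t 8.8
[[315. 107.]
 [315. 295.]]
```

View pics/wr4.png

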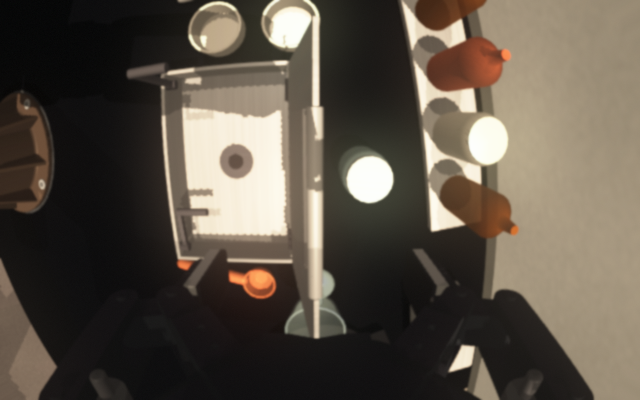

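The wrist view shows the bar centred between the fingers at column 314, rows 107 to 297, as predicted. I'll descend and close.

Request:
apply_moves(
  deltas=[
    [0.085,0,0,0.02,0,0,0],
    [0.085,0,0,0.02,0,0,0],
    [0.085,0,0,0.02,0,0,0],
    [0.085,0,0,0.02,0,0,0],
    [0.085,0,0,0.014,0,0,0],
    [0.085,0,0,0,0,0,0],
    [0.04,0,0,0,0,0,0],
    [0.04,0,0,0,0,0,0],
  ],
)

```text
t: 9.52
tcp_pos: [0.6765, -0.1614, 0.254]
ee_rot: [0.763, 0.647, 0.0, 0.001]
wrist_force: [-0.4, 0.2, 0.5]
finger_gap: 0.745
grip_force: 0.0
```

Request:
apply_moves(
  deltas=[
    [0.0,0,0,0,0,0,0],
    [0.0,0,0,0,0,0,0],
    [0.0,0,0,0,0,0,0],
    [0.0,0,0,0,0,0,0],
    [0.0,0,0,0,0,0,0],
  ],
  squeeze=30,
)

```text
t: 9.93
tcp_pos: [0.6762, -0.1618, 0.2531]
ee_rot: [0.763, 0.646, 0.0, 0.0]
wrist_force: [-2.7, 1.9, 4.6]
finger_gap: 0.127
grip_force: 29.2
```

```bash
python3 - <<'E'
from h import *
stay()
# arc plan: grip a from 1.73 -> .70, tilt t from 0 -> .5 ; print tcp rows in tool axes
E
```

```text
grasp pt well [ 1.264e+02 -1.000e-01  2.721e+02] b 1.034 rad 244.5 a 1.736 rad 202.9 Fwell [-3.   1.4  4.6] gap 0.127 29.20246660709381 t 9.9333 q [-0.28  0.53  1.46 -0.    1.16 -0.11]
```

```bash
cat >> h.py <<'E'
def bargoal(a,t):
    tcp,M=goal([93-199*np.cos(a),0,72+199*np.sin(a)],0,t); return tcp-M.apply([0,0,.004]),M
def arc(A,T):
    for i in range(len(A)-1):
        (p0,M0),(p1,M1)=bargoal(A[i],T[i]),bargoal(A[i+1],T[i+1])
        print(round(A[i+1],3),M0.inv().apply(p1-p0).round(4).tolist(),(M0.inv()*M1).as_rotvec().round(3).tolist())
E
python3 - <<'E'
from h import *
A=1.736-np.array([0,.01,.025,.045]+list(.045+.03*np.arange(1,31))+[.96,.975,.99,1.005,1.02,1.035])
T=np.clip((1.45-A)/(1.45-.7),0,1)*.3
arc(A,T)
E
```

```text
1.726 [0.0, -0.002, -0.0003] [0.0, 0.0, 0.0]
1.711 [-0.0, -0.003, -0.0004] [0.0, 0.0, 0.0]
1.691 [0.0, -0.0039, -0.0005] [0.0, 0.0, 0.0]
1.661 [-0.0, -0.0059, -0.0006] [0.0, 0.0, 0.0]
1.631 [-0.0, -0.006, -0.0004] [0.0, 0.0, 0.0]
1.601 [0.0, -0.006, -0.0003] [0.0, 0.0, 0.0]
1.571 [0.0, -0.006, -0.0001] [0.0, 0.0, 0.0]
1.541 [-0.0, -0.006, 0.0001] [0.0, 0.0, 0.0]
1.511 [0.0, -0.006, 0.0003] [0.0, 0.0, 0.0]
1.481 [-0.0, -0.006, 0.0004] [0.0, 0.0, 0.0]
1.451 [0.0, -0.0059, 0.0006] [0.0, 0.0, 0.0]
1.421 [-0.0, -0.0057, 0.0008] [-0.012, 0.0, 0.0]
1.391 [0.0, -0.0057, 0.0009] [-0.012, 0.0, -0.0]
1.361 [0.0, -0.0057, 0.001] [-0.012, 0.0, 0.0]
1.331 [-0.0, -0.0057, 0.0011] [-0.012, 0.0, 0.0]
1.301 [-0.0, -0.0057, 0.0012] [-0.012, 0.0, 0.0]
1.271 [0.0, -0.0056, 0.0013] [-0.012, 0.0, 0.0]
1.241 [-0.0, -0.0056, 0.0014] [-0.012, 0.0, 0.0]
1.211 [0.0, -0.0056, 0.0015] [-0.012, -0.0, 0.0]
1.181 [0.0, -0.0056, 0.0016] [-0.012, 0.0, 0.0]
1.151 [-0.0, -0.0055, 0.0017] [-0.012, 0.0, -0.0]
1.121 [0.0, -0.0055, 0.0018] [-0.012, 0.0, 0.0]
1.091 [-0.0, -0.0055, 0.002] [-0.012, 0.0, -0.0]
1.061 [0.0, -0.0054, 0.0021] [-0.012, -0.0, 0.0]
1.031 [0.0, -0.0054, 0.0022] [-0.012, 0.0, 0.0]
1.001 [-0.0, -0.0053, 0.0023] [-0.012, -0.0, -0.0]
0.971 [-0.0, -0.0053, 0.0024] [-0.012, 0.0, -0.0]
0.941 [-0.0, -0.0053, 0.0025] [-0.012, -0.0, 0.0]
0.911 [-0.0, -0.0052, 0.0025] [-0.012, 0.0, -0.0]
0.881 [0.0, -0.0052, 0.0026] [-0.012, 0.0, 0.0]
0.851 [0.0, -0.0051, 0.0027] [-0.012, -0.0, -0.0]
0.821 [-0.0, -0.0051, 0.0028] [-0.012, 0.0, 0.0]
0.791 [0.0, -0.005, 0.0029] [-0.012, -0.0, 0.0]
0.776 [0.0, -0.0025, 0.0015] [-0.006, 0.0, 0.0]
0.761 [-0.0, -0.0025, 0.0015] [-0.006, 0.0, -0.0]
0.746 [-0.0, -0.0025, 0.0015] [-0.006, 0.0, 0.0]
0.731 [0.0, -0.0025, 0.0016] [-0.006, -0.0, 0.0]
0.716 [0.0, -0.0024, 0.0016] [-0.006, 0.0, 0.0]
0.701 [-0.0, -0.0024, 0.0016] [-0.006, 0.0, -0.0]
```

Request:
apply_moves(
  deltas=[
    [0,0,-0.002,-0.0003,0,0,0],
    [0,0,-0.003,-0.0004,0,0,0],
    [0,0,-0.0039,-0.0005,0,0,0],
    [0,0,-0.0059,-0.0006,0,0,0],
    [0,0,-0.006,-0.0004,0,0,0],
    [0,0,-0.006,-0.0003,0,0,0],
    [0,0,-0.006,-0.0001,0,0,0],
    [0,0,-0.006,0.0001,0,0,0],
  ],
  squeeze=40,
)

```text
t: 10.6
tcp_pos: [0.6376, -0.1555, 0.2552]
ee_rot: [0.763, 0.646, 0.0, 0.0]
wrist_force: [1.4, -0.4, 5.5]
finger_gap: 0.125
grip_force: 41.2
```

```bash
python3 -c "
from h import *
stay()"
```

```text
grasp pt well [ 8.720e+01 -2.000e-01  2.742e+02] b 1.038 rad 246.4 a 1.542 rad 202.3 Fwell [ 1.5 -0.1  5.5] gap 0.125 41.21541917324066 t 10.6 q [-0.29  0.47  1.55 -0.    1.12 -0.12]
```

Tracking well, so I'll continue.

Request:
apply_moves(
  deltas=[
    [0,0,-0.006,0.0003,0,0,0],
    [0,0,-0.006,0.0004,0,0,0],
    [0,0,-0.0059,0.0006,0,0,0],
    [0,0,-0.0057,0.0008,-0.012,0,0],
    [0,0,-0.0057,0.0009,-0.012,0,0],
    [0,0,-0.0057,0.001,-0.012,0,0],
    [0,0,-0.0057,0.0011,-0.012,0,0],
    [0,0,-0.0057,0.0012,-0.012,0,0],
  ],
)

```text
t: 11.27
tcp_pos: [0.5916, -0.1478, 0.2478]
ee_rot: [0.763, 0.646, 0.019, 0.023]
wrist_force: [-0.8, -2.1, 2.8]
finger_gap: 0.123
grip_force: 41.6
```

```bash
python3 -c "
from h import *
stay()"
```

```text
grasp pt well [ 3.950e+01 -2.000e-01  2.667e+02] b 1.022 rad 240.0 a 1.303 rad 202.0 Fwell [-0.5 -2.2  2.8] gap 0.123 41.61010444164276 t 11.2667 q [-0.3   0.38  1.73  0.01  0.98 -0.14]
```

Request:
apply_moves(
  deltas=[
    [0,0,-0.0056,0.0013,-0.012,0,0],
    [0,0,-0.0056,0.0014,-0.012,0,0],
    [0,0,-0.0056,0.0015,-0.012,0,0],
    [0,0,-0.0056,0.0016,-0.012,0,0],
    [0,0,-0.0055,0.0017,-0.012,0,0],
    [0,0,-0.0055,0.0018,-0.012,0,0],
    [0,0,-0.0055,0.002,-0.012,0,0],
    [0,0,-0.0054,0.0021,-0.012,0,0],
  ],
)

```text
t: 11.93
tcp_pos: [0.5496, -0.1408, 0.2298]
ee_rot: [0.761, 0.644, 0.051, 0.06]
wrist_force: [1.4, -3.6, -3.0]
finger_gap: 0.12
grip_force: 41.3
```

```bash
python3 -c "
from h import *
stay()"
```

```text
grasp pt well [-4.900e+00 -2.000e-01  2.485e+02] b 0.98 rad 224.7 a 1.064 rad 201.9 Fwell [ 1.9 -3.3 -3. ] gap 0.12 41.321101784706116 t 11.9333 q [-0.32  0.29  1.92  0.03  0.77 -0.18]
```

Request:
apply_moves(
  deltas=[
    [0,0,-0.0054,0.0022,-0.012,0,0],
    [0,0,-0.0053,0.0023,-0.012,0,0],
    [0,0,-0.0053,0.0024,-0.012,0,0],
    [0,0,-0.0053,0.0025,-0.012,0,0],
    [0,0,-0.0052,0.0025,-0.012,0,0],
    [0,0,-0.0052,0.0026,-0.012,0,0],
    [0,0,-0.0051,0.0027,-0.012,0,0],
    [0,0,0,0,0,0,0],
  ],
)

```text
t: 12.6
tcp_pos: [0.5158, -0.1351, 0.2052]
ee_rot: [0.758, 0.642, 0.077, 0.091]
wrist_force: [-0.2, -3.2, -1.6]
finger_gap: 0.123
grip_force: 41.3
```

```bash
python3 -c "
from h import *
stay()"
```

```text
grasp pt well [-4.070e+01 -2.000e-01  2.236e+02] b 0.912 rad 204.4 a 0.848 rad 202.2 Fwell [ 0.3 -3.1 -1.6] gap 0.123 41.267167925834656 t 12.6 q [-0.34  0.25  2.09  0.08  0.58 -0.24]
```

Request:
apply_moves(
  deltas=[
    [0,0,-0.0051,0.0028,-0.012,0,0],
    [0,0,-0.005,0.0029,-0.012,0,0],
    [0,0,-0.0025,0.0015,-0.006,0,0],
    [0,0,-0.0025,0.0015,-0.006,0,0],
    [0,0,-0.0025,0.0015,-0.006,0,0],
    [0,0,-0.0012,0.0008,-0.003,0,0],
    [0,0,0,0,0,0,0],
  ],
)

```text
t: 13.18
tcp_pos: [0.5021, -0.1327, 0.1905]
ee_rot: [0.755, 0.64, 0.092, 0.108]
wrist_force: [-5.6, -2.3, 1.7]
finger_gap: 0.119
grip_force: 42.0
```

```bash
python3 -c "
from h import *
stay()"
```

```text
grasp pt well [-5.550e+01 -1.000e-01  2.087e+02] b 0.865 rad 192.8 a 0.744 rad 201.9 Fwell [-5.1 -3.2  1.7] gap 0.119 41.96986377239227 t 13.1833 q [-0.35  0.24  2.17  0.12  0.46 -0.29]
```

Request:
apply_moves(
  deltas=[
    [0,0,-0.0012,0.0008,0,0,0],
    [0,0,-0.0012,0.0008,0,0,0],
    [0,0,-0.0012,0.0008,0,0,0],
    [0,0,-0.0012,0.0008,0,0,0],
    [0,0,-0.0012,0.0008,0,0,0],
    [0,0,0,0,0,0,0],
  ],
)

```text
t: 13.68
tcp_pos: [0.4976, -0.132, 0.185]
ee_rot: [0.755, 0.64, 0.092, 0.108]
wrist_force: [-5.2, -3.2, 2.2]
finger_gap: 0.124
grip_force: 42.2
```

```bash
python3 -c "
from h import *
stay()
import cv2
a=eyes.snapshot('side')[120:320,280:540,::-1]; cv2.imwrite('pics/s5.png',cv2.resize(a,None,fx=3,fy=3,interpolation=2))
"
```

```text
grasp pt well [-6.010e+01 -1.000e-01  2.033e+02] b 0.846 rad 188.7 a 0.709 rad 201.6 Fwell [-4.6 -4.   2.2] gap 0.124 42.21937358379364 t 13.6833 q [-0.36  0.24  2.18  0.12  0.44 -0.3 ]
```

View pics/s5.png

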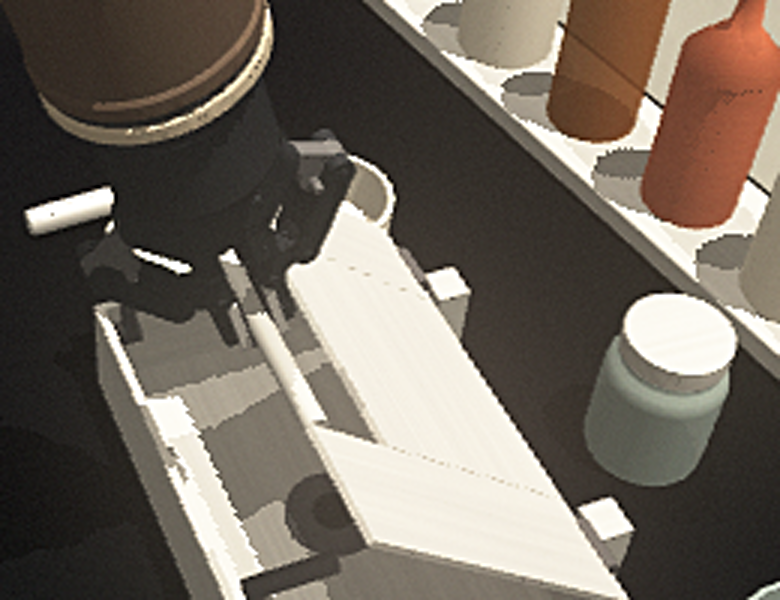

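The side view shows the gripper holding the gate bar near (270,330) with the gate about half open. The stay is hidden behind the gripper. I'll keep going in tiny steps until contact shows in the force.

Request:
apply_moves(
  deltas=[
    [0,0,-0.0008,0.0005,0,0,0],
    [0,0,-0.0008,0.0005,0,0,0],
    [0,0,-0.0008,0.0005,0,0,0],
    [0,0,0,0,0,0,0],
  ],
)

```text
t: 14.07
tcp_pos: [0.4966, -0.1319, 0.1838]
ee_rot: [0.755, 0.64, 0.092, 0.109]
wrist_force: [-6.3, -0.8, 12.7]
finger_gap: 0.125
grip_force: 43.2
```

```bash
python3 -c "
from h import *
stay()"
```

```text
grasp pt well [-6.10e+01 -2.00e-01  2.02e+02] b 0.841 rad 187.8 a 0.701 rad 201.6 Fwell [-6.1 -1.8 12.7] gap 0.125 43.17389667034149 t 14.0667 q [-0.36  0.24  2.19  0.13  0.44 -0.3 ]
```

Request:
apply_moves(
  deltas=[
    [0,0,0.0006,-0.0005,0,0,0],
    [0,0,0,0,0,0,0],
    [0.02,0,0,0,0,0,0],
    [0.03,0,0,0,0,0,0],
    [0.035,0,0,0,0,0,0],
    [0.035,0,0,0,0,0,0],
    [0.035,0,0,0,0,0,0],
  ],
)

```text
t: 14.65
tcp_pos: [0.4968, -0.1318, 0.1838]
ee_rot: [0.755, 0.64, 0.092, 0.108]
wrist_force: [0.8, 0.1, -0.5]
finger_gap: 0.406
grip_force: 0.0
```

```bash
python3 -c "
from h import *
stay()"
```

```text
grasp pt well [-6.090e+01 -1.000e-01  2.021e+02] b 0.842 rad 187.8 a 0.702 rad 201.5 Fwell [ 0.8  0.2 -0.5] gap 0.406 0.0 t 14.65 q [-0.36  0.24  2.19  0.13  0.44 -0.3 ]
```

Request:
apply_moves(
  deltas=[
    [0.035,0,0,-0.008,0,0,0],
    [0.035,0,0,-0.012,0,0,0],
    [0.035,0,0,-0.015,0,0,0],
    [0.035,0,0,-0.02,0,0,0],
    [0.035,0,0,-0.025,0,0,0],
    [0.035,0,0,-0.03,0,0,0],
    [0.035,0,0,-0.03,0,0,0],
    [0.035,0,0,0,0,0,0],
  ],
)

```text
t: 15.32
tcp_pos: [0.4588, -0.126, 0.3239]
ee_rot: [0.755, 0.64, 0.093, 0.112]
wrist_force: [2.2, -1.0, -0.1]
finger_gap: 0.411
grip_force: 0.0
```

```bash
python3 -c "
from h import *
stay()
import cv2
S=eyes.snapshot('side')[100:390,280:560,::-1];C=eyes.snapshot('scene')[130:330,100:360,::-1]
C=cv2.resize(C,(377,290));cv2.imwrite('pics/f.png',cv2.resize(np.hstack([S,C]),None,fx=1.2,fy=1.2,interpolation=2))
bar=lambda a:[[93-199*np.cos(a),y,72+199*np.sin(a)] for y in(75,-75)]
for a in(.66,.71,.76):print((proj('side',w2(p,bar(a)))-[280,100]).round(1)*1.2)
print('pin',(proj('side',w2(p,pin(1.6)))-[280,100])*1.2)
"
```

```text
grasp pt well [-99.5  -0.6 342.1] b 1.149 rad 307.0 a 0.952 rad 331.7 Fwell [ 2.3 -0.6 -0.1] gap 0.411 0.0 t 15.3167 q [-0.38 -0.02  2.07  0.08  0.81 -0.26]
[[ 74.04 111.24]
 [120.84 199.68]]
[[ 78.72 105.72]
 [126.6  193.8 ]]
[[ 83.76 100.2 ]
 [132.6  188.04]]
pin [[ 47.1308968  100.37501086]
 [ 81.01334805  92.11381723]]
```

View pics/f.png

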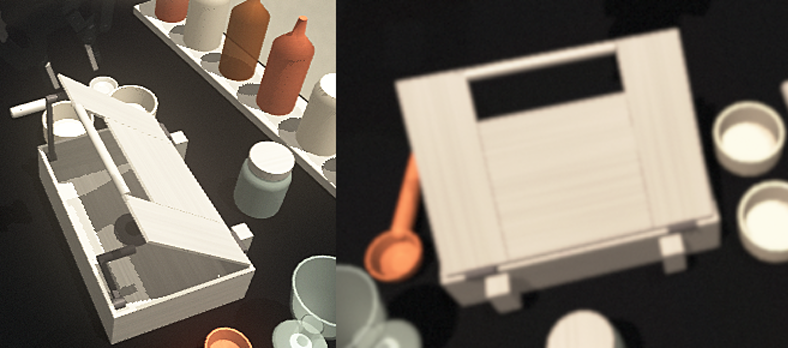

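The gate is resting on the upright long stay. The bar's ends at (78,105) and (127,193) match the 0.71 prediction. The stay stands at (50,125), the short stay is lying down, and the gripper is clear. I'm handing the job in.

```bash
python3 -c "
from cell import workorder
print(workorder.finish_job())"
```

```text
the job is handed in; nothing more can be done
None
```

The job is handed in: the gate rests half open (about 0.71 rad) on the upright long stay, lowered in the grip all the way without dropping, with the short stay still lying down, the gripper clear, and about 15 s used.

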